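Finish the two-tier letter tray: fit the last corner post and snap its cap on

TASK

The letter tray is being put together and its front left corner is still open. Take the last post from the grey foam kit insert, put it down through the eyelet in the upper tier until its shoulder rests on the tier and its foot stands in the socket below, then set the loose black cap on the stud and press it down past the click until it sits fully home. Keep pressing down firmly on the cap and finish like that, still holding it down, with the rest of the desk left as it was.

Things in the scene. Friction and masses are not known exactly. Their poses are not given: they have to be found in the camera images.
- tray: White two-tier letter tray, 190 mm deep (x) by 236 mm wide (y), immovable. Origin under its centre at the feet; at yaw 0 x points away from the robot, y left. Rims up to 20 mm, a 38 mm square block at each corner; upper block tops 80 mm above the origin, upper sheet 73 mm. Three corners have posts and caps (148 mm high); the front left one (nearest the robot, at -76, +99 mm) is open.
- eyelet (a point): Centre of the top mouth of the eyelet, a vertical round through hole of 15.5 mm diameter in the open upper corner block (10 mm thick, top 80 mm above the tray's origin). z points up, x and y as the tray's.
- socket (a point): Centre of the mouth of the socket, 57 mm straight below the eyelet's mouth: a hole of 15.5 mm diameter, 15 mm deep, in the lower corner block. Its mouth is slightly bevelled.
- insert: Grey foam kit insert, a plain block, 78 mm (x) by 160 mm (y) and 40 mm high, fixed to the desk. Origin at the centre of its underside. A row along its y axis of four round pockets, 14.5 mm wide and 34 mm deep, 36 mm apart. The post stands in the third pocket from its -y end; the other three are empty.
- post_grip (a point): The loose metal post, upright, 128 mm tall, about 110 g. From the foot up: shaft 12 mm in diameter, 70 mm long, foot tapered; ferrule (thick grip with fine grooves) 26 mm in diameter, 36 mm tall, its lower face the shoulder; stud 22 mm tall. This point is on the axis in the ferrule, 92 mm above the foot's end, 22 mm above the shoulder, 14 mm below the ferrule's top; z along the post, up.
- post_shoulder (a point): Centre of the post's shoulder (underside of the ferrule), 70 mm above the foot's end, 22 mm below post_grip. When the post is home the shoulder rests on the upper corner block, at the eyelet, and the foot's end is 2 mm above the socket's bottom.
- stud_foot (a point): Where the stud leaves the ferrule's flat top, on the axis, 36 mm above the shoulder, 14 mm above post_grip. The stud has a neck 10 mm and a cone-topped head 17 mm in diameter, its widest 13 mm up. The cap's rim comes to rest here, on the ferrule's top.
- cap_center (a point): The loose black plastic cap, round, 32 mm in diameter, 32 mm tall, about 46 g, flat closed top, standing on its open mouth (20 mm bore). This point is its centre, 16 mm above the rim; z points to the closed top. Grip it across its diameter.
- cap_rim (a point): Centre of the cap's open rim, 16 mm below cap_center; it comes to stud_foot when home. Four sprung catches inside meet the stud's head with the rim 12 mm above its seat; pushing on takes up to about 7 to 14 N; some 8 mm above the seat they pass the head, the force drops to almost nothing (the click), and the cap goes on easily until the rim rests solidly on the ferrule.
- sticky_block: Bystander: block of pink and yellow sticky notes, 77 x 77 x 20 mm, on the upper tier. Origin at the centre of its underside.
- tape_roll: Bystander: roll of masking tape lying flat beside the mouse, 103 x 99 x 24 mm. Origin at the centre of its underside.
- pen_b: Bystander: white and red pen, 17 x 135 x 16 mm, lying near the desk's front edge. Origin at the centre of its underside.
- stapler: Bystander: red and black stapler, 138 x 40 x 48 mm, on the right near the front edge. Origin at the centre of its underside.
- usb_stick: Bystander: orange memory stick, 55 x 18 x 8 mm, near the front edge between the mat and the stapler. Origin at the centre of its underside.
Mind the look-alikes: they are no part of the job. Of the things shaped like the part that bears post_grip, the aluminium one is meant.

How it is judged:
On the way, in this order (a step that is already met when the one before it is completed fails the run):
1. the post stands home in the tray's open corner: shoulder on the upper tier at the eyelet (distance between post_shoulder and eyelet below 0.004 m and angle between the z axis of post_shoulder and the z axis of tray, either way round below 0.06 rad), for 0.2 s.
2. the cap has clicked past the stud's head and its rim is down on the ferrule (z of cap_rim in the frame of stud_foot between -0.004 and 0.002 m and distance between cap_rim and stud_foot below 0.0045 m and angle between the z axis of cap_rim and the z axis of stud_foot, either way round below 0.1 rad), for 0.2 s.
At the end, for the whole second after the job is handed in: The post is home (shoulder within 4 mm of the eyelet's mouth, within 0.06 rad of upright), the cap is fully home on it (rim within 2 mm of the ferrule's top, centred within about 4 mm, within 0.1 rad), and the gripper still presses the cap down on the post with more than 3 N through the last second (all of step 1 and all of step 2 and contact force between cap and post above 3 N and contact force between the fingers and cap above 1 N); the arm keeps its last pose, push and grip.
It fails at once if a bystander (sticky notes, tape roll, pen, stapler, memory stick) is moved by more than 20 mm (distance of any of sticky_block, tape_roll, pen_b, stapler, usb_stick from where it was at the start of the episode above 0.02 m).
It also fails if it takes over 56 s, if anything falls off the work surface, if the arm or the gripper's body presses on something with over 40 N, if the wrist force passes 120 N, or if a joint passes its speed limit or range.

ROBOT

A 7-joint arm with a two-finger parallel gripper is mounted at the origin on a cart in front of the work surface, level with it; the furniture and walls round the work are solid. World frame = base frame: x ahead of the robot, y to its left, z up, the work surface at z = 0. Lengths are in m, angles in rad, forces in N, time in s.
With the tool pointing down it reaches from about 0.4 to 0.875 m from the base axis. Payload 6.5 kg.
Tool frame: the origin (TCP) lies between the finger pads; the fingertips stand tips_ahead ahead of it and the grasp point (between the pads) lies 3 mm ahead of it (tips_ahead is the distance from the TCP to the fingertips, in m); z points along the fingers, y is the line along which they close (so a half turn about z gives the same grasp; the last joint's range is limited). The gripper opens to 88 mm and grips with 3 to 60 N. Pads are 18 mm wide; open, the fingers measure 123 mm over their backs; the gripper's body (75 mm by 187 mm) begins 45 mm behind the grasp point.
Start: joints at [-1.175, 0.536, -0.004, 1.538, 0.003, 1.067, -0.071], TCP at [0.29, 0.582, 0.261] pointing down, gripper open.
Joint ranges: [-2.7, 2.7], [-0.37, 2.16], [-1.27, 1.26], [0.24, 2.4], [-1.31, 4.45], [0.19, 1.91], [-2.76, 2.76]. Speed limits (rad/s): [2.39, 2.39, 3.14, 3.14, 3.14, 3.14, 3.14].

INTERFACE

Orientations are given as a unit quaternion [w, x, y, z].
In Python, from bench import * gives the robot as it stands.
- The arm moves only by the tool arm_command, never from a script. Its arguments are lists of equal length, an entry for each row: "travel": the shift along the tool's x, y, z in units of 0.3 m (1.0 is 0.3 m), a list of three; "roll": the turn about the tool's z in units of 0.5 rad (1.0 is 0.5 rad); "jaw": the opening, from 0 (shut) to 1 (fully open). In form: {"travel": [[dx, dy, dz], ...], "roll": [roll, ...], "jaw": [jaw, ...]}. A call has 1 to 8 rows; each row is the pose to reach, as a shift and turn from the pose commanded when the call began, along the tool's axes at that moment; what a row does not reach only later rows make up. A row lasts 1/12 s, in which the tool goes at most 41.7 mm and 7.16 degrees, less where a joint would pass 70% of its speed; a pose out of reach is approached as far as the arm can. A call with a number of a shift or a turn outside -1 to 1 is refused whole. A call with a gripper value outside its range is refused whole. The fingers move at their own pace and stop on an object; the grip force is fixed at half the most. Time passes only in rows, so rows that repeat a pose let the fingers close. It gives the time, the measured TCP pose, the force, the opening and the grip force at its end, in the units of the state.
- get_obs(): the state, without advancing time (a new reading comes with each control period).
- grab_frame(name): name is "scene" or "side" or "wrist"; returns a dict with "pixels" (480x640x3 uint8, red, green, blue), "intrinsics" (3x3 intrinsics, pixels), "k1" (the pictures are not rectified: a ray, as slopes to the right and down, at radius r is drawn at 1 + k1 r^2 times it, then the intrinsics apply), "rvec" (rotation vector, rad) and "tvec" (3), from world to camera coordinates, as OpenCV has them. Camera axes: x right, y down, z forward; pixel columns grow to the right and rows downward; lengths in m; the calibration is good to about 2 mm. A picture is of the moment at which its call begins. There is no depth.
- job_done(): hands the job in; it is judged then, once.
The state is a dict: "time": time; "q": joint angles; "dq": joint speeds; "joint_efforts": joint torques, N m; "position": TCP position; "ee_rot": TCP orientation; "force": force on the tool from outside, world axes, zero at the start; "torque": the same for the moment, N m; "grip_width": finger opening in m; "gripper_force": force on a finger pad.
Only numpy, scipy, OpenCV 4.12 (cv2) and the standard library are available. Lean on these libraries where they do the work, as an engineer would, in place of code of your own. Each camera call takes 0.05 s, during which the arm holds its last target. There are 200 camera calls.

## Working session

There is one attempt and no reset: what is moved stays moved. The work goes in short steps, Python scripts to look and compute and a tool call to move; the robot and the scene stay as the last step left them, time stands still between calls to the robot, and variables do not carry over. Pictures are saved under pics/ and viewed, at most 10 in all, crops included, and the job is handed in when it is done.

Besides the shell and the picture viewer there is one more tool, called after "Call:" as a command line: name --pt "numbers of a row" for each row, then --argument value for the rest. arm_command: Moves the arm, as the interface text tells. Its arguments: {"type":"object","properties":{"travel":{"type":"array"},"roll":{"type":"array"},"jaw":{"type":"array"}},"required":["travel","roll","jaw"]}

```bash
mkdir -p pics; cat > h.py <<'E'
from bench import *
import numpy as np, cv2, pickle
def snap(n,tag):
    f=grab_frame(n); f['obs']=get_obs(); pickle.dump(f,open(f'{tag}.pkl','wb'))
    cv2.imwrite(f'pics/{tag}.png',f['pixels'][:,:,::-1].copy()); return f
def load(tag): return pickle.load(open(f'{tag}.pkl','rb'))
def ray(f,uv):
    K=np.array(f['intrinsics']);x=np.linalg.solve(K,[uv[0],uv[1],1.])[:2]
    y=x.copy()
    for _ in range(30): y=x/(1+f['k1']*(y@y))
    R=cv2.Rodrigues(np.array(f['rvec'],float))[0]; t=np.array(f['tvec'],float).ravel()
    d=R.T@np.array([y[0],y[1],1]); return -R.T@t,d/np.linalg.norm(d)
def atz(f,uv,z):
    o,d=ray(f,uv); return o+d*(z-o[2])/d[2]
def tri(*obs):
    A=np.zeros((3,3));b=np.zeros(3);L=[]
    for f,uv in obs:
        o,d=ray(f,uv);P=np.eye(3)-np.outer(d,d);A+=P;b+=P@o;L.append((o,d))
    p=np.linalg.solve(A,b); return p,[np.linalg.norm(np.cross(p-o,d)) for o,d in L]
def proj(f,p):
    R=cv2.Rodrigues(np.array(f['rvec'],float))[0]; c=R@np.array(p)+np.array(f['tvec'],float).ravel()
    y=c[:2]/c[2]; y=y*(1+f['k1']*(y@y)); K=np.array(f['intrinsics']); return (K@[y[0],y[1],1])[:2]
E
python3 - <<'E'
from h import *
for n in('scene','side','wrist'):
    f=snap(n,n+'0'); print(n,ray(f,(320,240)),f['k1'],f['intrinsics'][0])
a=np.vstack([load(n+'0')['pixels'] for n in('scene','side')])
print(get_obs())
E
```

```text
scene (array([-0.12505779,  0.75523436,  0.79007478]), array([ 0.54842465, -0.61851599, -0.56273295])) -0.06168563372162247 [553.28030122   0.         319.02894071]
side (array([0.56592615, 1.26113641, 0.90299057]), array([-0.01413002, -0.84221824, -0.53895155])) -0.015815071832928435 [584.04879549   0.         333.07842579]
wrist (array([0.22073548, 0.61506174, 0.38398344]), array([ 0.2944953 , -0.14806869, -0.94411238])) -0.01294386392336847 [350.64033476   0.         319.93846132]
{'time': 0.15, 'q': array([-1.17519279,  0.53700938, -0.00440104,  1.53857863,  0.00263865,
        1.06729418, -0.07119063]), 'dq': array([-0.00015304, -0.00162628, -0.0007821 , -0.00446718, -0.00117994,
        0.00026615, -0.00150014]), 'joint_efforts': array([ 1.50752981e-03, -5.71330905e+01,  9.91787463e-01, -2.51825058e+01,
       -5.62045618e-02,  1.52665889e-02,  7.74955106e-05]), 'position': array([0.28946518, 0.58152796, 0.26005586]), 'ee_rot': array([-7.33753392e-05,  2.28822792e-01,  9.73467882e-01, -6.38391344e-04]), 'force': array([ 0.87364137, -0.15931926, -0.59484181]), 'torque': array([ 0.00412242, -0.05352731,  0.03270516]), 'gripper_force': 0.0, 'grip_width': 0.08808287055238401}
```

View pictures.

View pics/scene0.png

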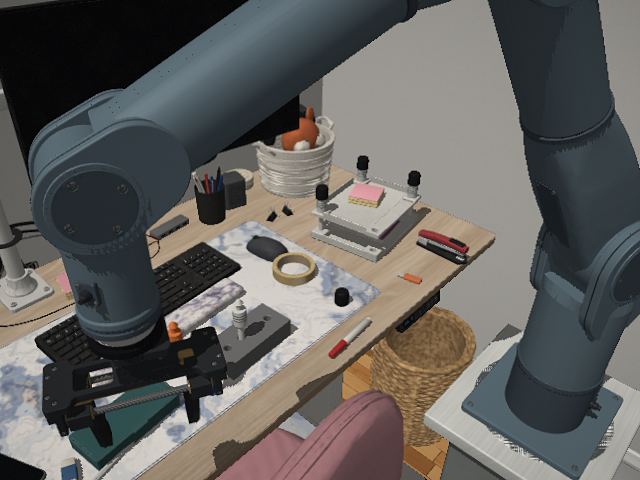

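View pics/side0.png

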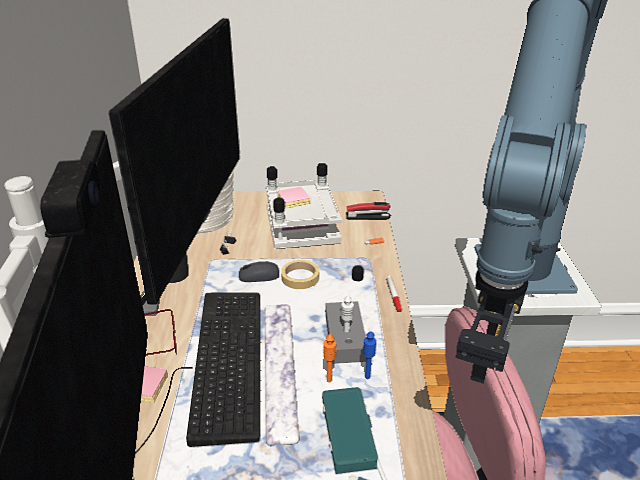

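```bash
ls; python3 -c "
import bench;print([x for x in dir(bench) if x[0]!='_'], getattr(bench,'tips_ahead',None))"
```

```text
h.py
pics
scene0.pkl
side0.pkl
wrist0.pkl
['PlanningError', 'get_obs', 'grab_frame', 'job_done', 'tips_ahead'] 0.022
```

Scene: insert with aluminium post at about (240,320), cap (342,297), tray open corner near (378,215–250). Side: post (348,315), cap (357,273), tray corner (335,215–240); orange and blue look-alikes stand in front. Enlarging.

```bash
python3 - <<'E'
from h import *
def crop(n,x,y,w,h,s):
    i=load(n)['pixels'][y:y+h,x:x+w,::-1]; return cv2.resize(i,None,fx=s,fy=s,interpolation=cv2.INTER_CUBIC)
cv2.imwrite('pics/c1.png',crop('scene0',215,170,200,150,4)) 
a=crop('side0',255,160,145,80,5); b=crop('side0',300,255,145,40,5)
cv2.imwrite('pics/c2.png',crop('side0',255,160,145,120,5))
E
```

```text
(no output)
```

View pics/c1.png

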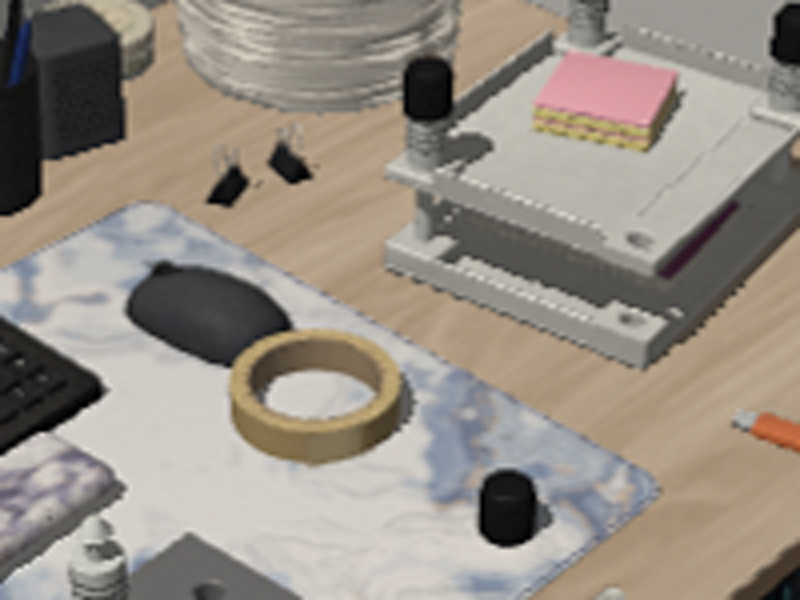

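View pics/c2.png

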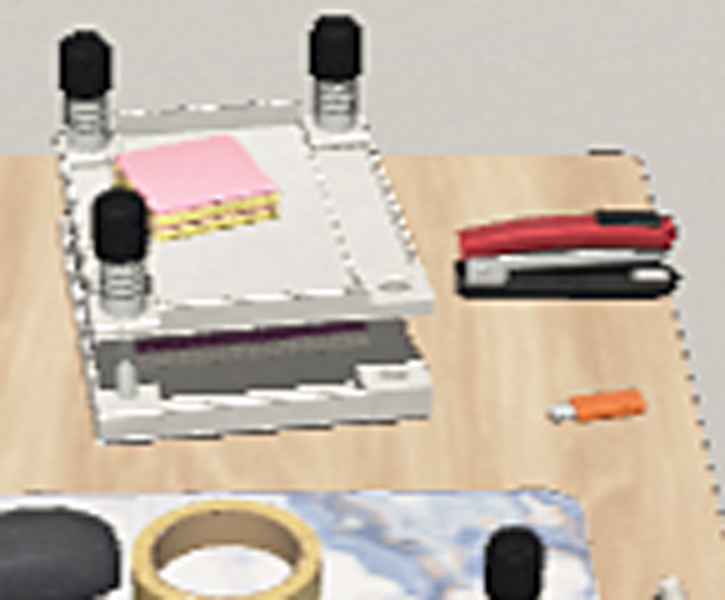

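```bash
python3 - <<'E'
from h import *
s,d=load('scene0'),load('side0')
for n,a,b in [('eye',(374.3,229.6),(333.7,217.1)),('sock',(373,249.7),(334,234.7)),('captop',(342,290.7),(358,268)),('capc',(342,297),(357.8,273.6)),('studtip',(239.3,300),(348,297.5))]:
    print(n,tri((s,a),(d,b)))
# tray cap tops: back-left, back-right, front-right
for n,a,b in [('BL',(215+428/4,170+70/4),(255+119/5,160+200/5)),('FRlow',(215+645/4,170+352/4),(255+428/5,160+410/5))]: print(n,tri((s,a),(d,b)))
E
```

```text
eye (array([ 0.50445488, -0.14634539,  0.0789845 ]), [np.float64(0.000921933546344414), np.float64(0.0009219335463442882)])
sock (array([ 0.50284686, -0.14621462,  0.02144318]), [np.float64(0.0012524505859500918), np.float64(0.0012524505859500062)])
captop (array([0.44753214, 0.03448572, 0.03289216]), [np.float64(0.0011545937901200395), np.float64(0.0011545937901198946)])
capc (array([0.44735136, 0.03351035, 0.0145714 ]), [np.float64(0.00132246923443543), np.float64(0.0013224692344355631)])
studtip (array([0.49008508, 0.27891357, 0.13071595]), [np.float64(0.0021394574257180155), np.float64(0.002139457425718009)])
BL (array([ 0.65376264, -0.12568708,  0.14367351]), [np.float64(0.0004770817896701959), np.float64(0.0004770817896702517)])
FRlow (array([ 0.48501372, -0.13671253,  0.00659911]), [np.float64(0.004621219137560484), np.float64(0.004621219137560635)])
```

Heights agree with the text (eyelet 79 mm, socket 21 mm, cap top 33 mm, stud tip 131 mm). Moving above the post for a close look.

Call:
arm_command --pt "-0.98 -0.58 0.05" --pt "-0.98 -0.58 0.05" --pt "-0.98 -0.58 0.05" --pt "-0.98 -0.58 0.05" --pt "-0.98 -0.58 0.05" --pt "-0.98 -0.58 0.05" --pt "-0.98 -0.58 0.05" --pt "-0.98 -0.58 0.05" --roll '[0,0,0,0,0,0,0,0]' --jaw '[1,1,1,1,1,1,1,1]'

```text
time: 0.82
position: [0.4713, 0.3004, 0.246]
ee_rot: [-0.0, 0.229, 0.973, -0.0]
force: [-0.1, 1.0, -0.9]
grip_width: 0.088
gripper_force: 0.0
```

Call:
arm_command --pt "0 0 0" --pt "0 0 0" --pt "0 0 0" --pt "0 0 0" --roll '[0,0,0,0]' --jaw '[1,1,1,1]'

```text
time: 1.15
position: [0.4696, 0.3041, 0.246]
ee_rot: [-0.0, 0.228, 0.974, 0.0]
force: [-0.5, -0.4, 0.5]
grip_width: 0.088
gripper_force: 0.0
```

```bash
python3 - <<'E'
from h import *
f=snap('wrist','w1'); snap('scene','s1'); snap('side','d1'); o=get_obs(); print(o['position'],o['ee_rot'],o['time'],o['force'],o['q'])
s,d=load('scene0'),load('side0')
print(tri((s,(175,325)),(d,(330,337))))
print([proj(f,(.49,.279,z)) for z in(.134,.04)])
E
```

```text
[0.46973101 0.30380797 0.24603891] [-1.90776286e-04  2.27538471e-01  9.73769064e-01  1.31267275e-04] 1.3 [-0.37490499  0.83854002  0.15798198] [-0.70665403  0.39860722  0.06721212  1.80038898 -0.032768    0.94370298
  0.4862347 ]
(array([0.53142258, 0.3919058 , 0.11965385]), [np.float64(0.0010062494879951897), np.float64(0.0010062494879952036)])
[array([302.58736473, 270.42614684]), array([307.05683105, 231.28311569])]
```

View pics/w1.png

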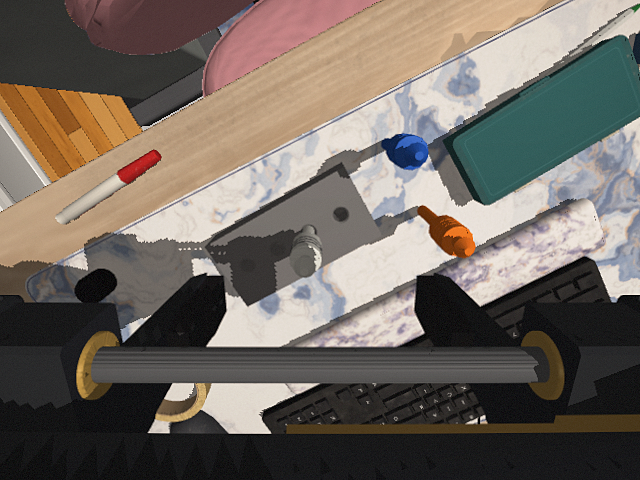

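Wrist view: stud head at about (302,268), insert hole row running from (235,285) to (341,214); blue/orange look-alikes are clear of the fingers. Prediction from the two fixed views matches. One crop to refine and check tilt.

```bash
python3 - <<'E'
from h import *
def crop(n,x,y,w,h,s):
    i=load(n)['pixels'][y:y+h,x:x+w,::-1]; return cv2.resize(i,None,fx=s,fy=s,interpolation=cv2.INTER_CUBIC)
a=crop('w1',270,215,80,75,8)[:600]; 
b=crop('s1',215,290,60,75,4);c=crop('d1',325,285,60,75,4)
cv2.imwrite('pics/c3.png',cv2.resize(np.hstack([cv2.resize(a,(533,500)),cv2.resize(np.vstack([b,c]),(200,500))]),(733,500)))
E
```

```text
(no output)
```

View pics/c3.png

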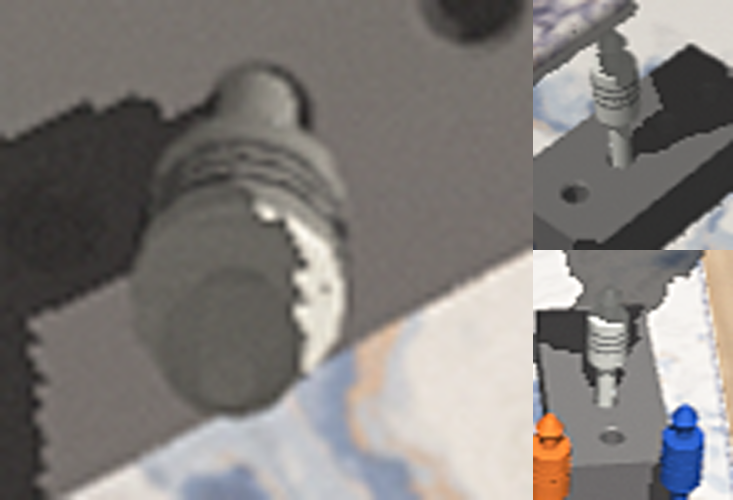

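```bash
python3 - <<'E'
from h import *
f=load('w1');s=load('s1');d=load('d1')
for n,uv,z in [('tip',(304.2,270.2),.134),('head',(305.6,265.3),.121),('ferr',(306,261.5),.112),('base',(309.6,230),.04)]: print(n,atz(f,uv,z))
# ferrule centre, scene/side crops: scale 3.33
a=(215+(615-533)/3.333,290+88/3.333); b=(325+(607-533)/3.333,285+(342-250)/3.333)
print(a,b,tri((s,a),(d,b)))
a=(215+(621-533)/3.333,290+160/3.333); b=(325+(606-533)/3.333,285+(402-250)/3.333)
print('base',tri((s,a),(d,b)))
o=load('w1')['obs']; p=o['position']
from scipy.spatial.transform import Rotation as R
q=o['ee_rot'];M=R.from_quat([q[1],q[2],q[3],q[0]]).as_matrix();print(M)
print((M.T@(np.array([.4895,.279,.106])-p))/.3)
# sticky block and cap in wrist
print('cap',load('w1')['obs']['position'])
E
```

```text
tip [0.49036312 0.28014137 0.134     ]
head [0.49211893 0.27983156 0.121     ]
ferr [0.49264576 0.27952784 0.112     ]
base [0.489927   0.28185379 0.04      ]
(239.6024602460246, 316.4026402640264) (347.2022202220222, 312.6027602760276) (array([0.49094095, 0.28082922, 0.09106945]), [np.float64(0.002461359669158879), np.float64(0.0024613596691588054)])
base (array([0.48978693, 0.28135726, 0.03842539]), [np.float64(0.0012399307006228496), np.float64(0.0012399307006228319)])
[[-8.96584106e-01  4.42873179e-01 -5.37728404e-04]
 [ 4.42872836e-01  8.96584200e-01  6.50410406e-04]
 [ 7.70168116e-04  3.45002329e-04 -9.99999644e-01]]
[-0.09725407 -0.04583733  0.46670968]
cap [0.46950639 0.3041594  0.24604007]
```

Call:
arm_command --pt "-0.1 -0.041 0" --pt "-0.1 -0.041 0.13" --pt "-0.1 -0.041 0.25" --pt "-0.1 -0.041 0.35" --pt "-0.1 -0.041 0.43" --pt "-0.1 -0.041 0.467" --pt "-0.1 -0.041 0.467" --pt "-0.1 -0.041 0.467" --roll '[0,0,0,0,0,0,0,0]' --jaw '[1,1,1,1,1,1,1,1]'

```text
time: 1.97
position: [0.4921, 0.2786, 0.1064]
ee_rot: [0.0, 0.228, 0.974, 0.0]
force: [0.5, -0.4, 1.0]
grip_width: 0.088
gripper_force: 0.0
```

```bash
python3 - <<'E'
from h import *
f=snap('wrist','w2'); o=f['obs'];print(o['position'],o['force'])
print(proj(f,(.491,.280,.112)))
cv2.imwrite('pics/c4.png',cv2.resize(f['pixels'][150:480,100:540,::-1],(587,440)))
E
```

```text
[0.49271907 0.27886481 0.10727672] [0.69239408 0.45052849 0.62294711]
[323.76556703 321.94842597]
```

View pics/c4.png

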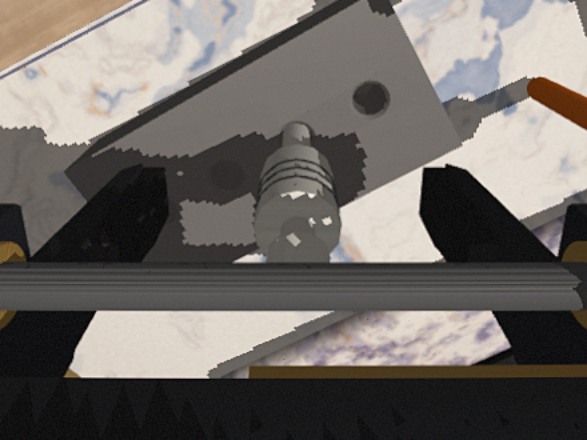

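```bash
python3 - <<'E'
from h import *
f=load('w2');k=440/330
P=lambda u,v:(100+u/k,150+v/k)
print('base',atz(f,P(294,140),.04),'stripes left edge/right edge',atz(f,P(261,190),.1),atz(f,P(337,190),.1))
for z in (.04,.076,.112): print(z,(proj(f,(.491,.28,z))-[100,150])*k)
print((proj(f,f['obs']['position'])-[100,150])*k)
E
```

```text
base [0.49125545 0.27858952 0.04      ] stripes left edge/right edge [0.48020211 0.27254215 0.1       ] [0.49069126 0.29365552 0.1       ]
0.04 [296.63377909 138.17265322]
0.076 [297.32060949 174.52373648]
0.112 [298.35408938 229.26456796]
[297.33029037 226.53326735]
```

Call:
arm_command --pt "0 0 0" --pt "0 0 0" --pt "0 0 0" --pt "0 0 0" --pt "0 0 0" --pt "0 0 0" --pt "0 0 0" --pt "0 0 0" --roll '[0,0,0,0,0,0,0,0]' --jaw '[0,0,0,0,0,0,0,0]'

```text
time: 2.68
position: [0.492, 0.278, 0.106]
ee_rot: [0.0, 0.229, 0.973, -0.0]
force: [-0.2, 0.2, 0.4]
grip_width: 0.0374
gripper_force: 0.0
```

Call:
arm_command --pt "0 0 0" --pt "0 0 0" --pt "0 0 0" --pt "0 0 0" --pt "0 0 0" --pt "0 0 0" --roll '[0,0,0,0,0,0]' --jaw '[0,0,0,0,0,0]'

```text
time: 3.18
position: [0.492, 0.278, 0.106]
ee_rot: [0.0, 0.229, 0.973, 0.0]
force: [0.1, 0.5, -0.5]
grip_width: 0.0252
gripper_force: 29.9
```

Call:
arm_command --pt "0 0 -0.03" --pt "0 0 -0.1" --pt "0 0 -0.2" --pt "0 0 -0.3" --pt "0 0 -0.37" --pt "0 0 -0.37" --pt "0 0 -0.37" --pt "0 0 -0.37" --roll '[0,0,0,0,0,0,0,0]' --jaw '[0,0,0,0,0,0,0,0]'

```text
time: 3.85
position: [0.4914, 0.2776, 0.2164]
ee_rot: [-0.0, 0.229, 0.973, -0.001]
force: [-0.2, 0.3, -2.3]
grip_width: 0.0249
gripper_force: 29.9
```

```bash
python3 - <<'E'
from h import *
o=get_obs(); p=o['position'];print(p,o['grip_width'],o['gripper_force'],o['ee_rot'],o['q'])
s,d=load('scene0'),load('side0')
# sticky block top corners from c1 at z .093
for u in [(568,52),(678,72),(535,105),(650,128)]: print(atz(s,(215+u[0]/4,170+u[1]/4),.093))
E
```

```text
[0.49135302 0.27761712 0.21638583] 0.024875228377248933 29.926612358540297 [-4.54962499e-04  2.28798063e-01  9.73473668e-01 -5.07875842e-04] [-0.65293809  0.4443791   0.07655916  1.81270477 -0.0423685   0.88744999
  0.55212657]
[ 0.66464937 -0.2772557   0.093     ]
[ 0.59596879 -0.30676285  0.093     ]
[ 0.6348961  -0.20761961  0.093     ]
[ 0.56482631 -0.23601854  0.093     ]
```

Call:
arm_command --pt "-0.04 -0.07 0" --pt "-0.08 -0.15 0" --pt "-0.13 -0.24 0" --pt "-0.18 -0.33 0" --pt "-0.23 -0.43 0" --pt "-0.28 -0.53 0" --pt "-0.333 -0.623 0" --pt "-0.333 -0.623 0" --roll '[0,0,0,0,0,0,0,0]' --jaw '[0,0,0,0,0,0,0,0]'

```text
time: 4.52
position: [0.4971, 0.0585, 0.2156]
ee_rot: [-0.001, 0.233, 0.972, -0.002]
force: [0.6, 0.5, -1.0]
grip_width: 0.0252
gripper_force: 29.9
```

Call:
arm_command --pt "-0.04 -0.07 0" --pt "-0.08 -0.15 0" --pt "-0.14 -0.26 0" --pt "-0.2 -0.37 0" --pt "-0.26 -0.48 0" --pt "-0.3 -0.56 0" --pt "-0.333 -0.623 0" --pt "-0.333 -0.623 0" --roll '[0,0,0,0,0,0,0,0]' --jaw '[0,0,0,0,0,0,0,0]'

```text
time: 5.18
position: [0.5028, -0.1509, 0.2158]
ee_rot: [-0.001, 0.232, 0.973, -0.002]
force: [-0.5, -0.3, -1.0]
grip_width: 0.0253
gripper_force: 29.9
```

Call:
arm_command --pt "0 0 0" --pt "0 0 0" --pt "0 0 0" --pt "0 0 0" --roll '[0,0,0,0]' --jaw '[0,0,0,0]'

```text
time: 5.52
position: [0.5043, -0.1441, 0.2167]
ee_rot: [-0.0, 0.228, 0.974, 0.0]
force: [0.5, -0.0, -1.3]
grip_width: 0.0256
gripper_force: 29.9
```

```bash
python3 - <<'E'
from h import *
w=snap('wrist','w3');s=snap('scene','s3');d=snap('side','d3');o=get_obs();p=o['position'];print(p,o['ee_rot'],o['grip_width'])
r=lambda f,c,k,n:(print(n,c),cv2.resize(f['pixels'][c[1]:c[3],c[0]:c[2],::-1],None,fx=k,fy=k,interpolation=cv2.INTER_CUBIC))[1]
def box(f,h,k,n,W,H):
    u=proj(f,(p[0],p[1],h)).astype(int); c=(u[0]-W//2,u[1]-H//2,u[0]+W//2,u[1]+H//2); return r(f,c,k,n)
a=box(s,.13,4,'s',60,100);b=box(d,.13,4,'d',60,100);c=w['pixels'][80:400,160:480,::-1]; c=cv2.resize(c,(320,320))
cv2.imwrite('pics/c5.png',np.hstack([a,b,cv2.copyMakeBorder(c,40,40,0,0,cv2.BORDER_CONSTANT)]))
for z in(.08,.11): print(z,[proj(f,(p[0],p[1],z)) for f in(s,d,w)])
E
```

```text
[ 0.50442039 -0.14485047  0.21698655] [-3.87201130e-05  2.28170467e-01  9.73621193e-01  9.56219999e-05] 0.025337589250130122
s (np.int64(345), np.int64(161), np.int64(405), np.int64(261))
d (np.int64(303), np.int64(150), np.int64(363), np.int64(250))
0.08 [array([373.88078831, 229.87854411]), array([333.66001403, 216.73472815]), array([319.9758684 , 222.91381909])]
0.11 [array([374.85679782, 219.07326633]), array([333.82202425, 207.34457573]), array([319.98807927, 235.12711905])]
```

View pics/c5.png

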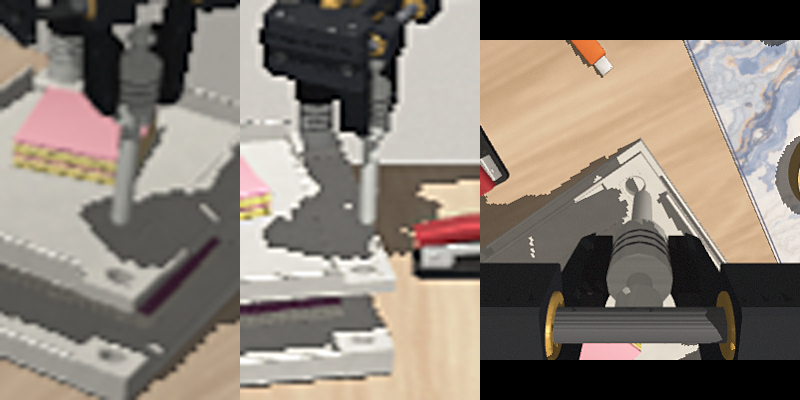

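Post hangs upright in the grip with its foot just over the eyelet (wrist ≈(316,226)). I'll shift 25 mm for an unobstructed eyelet view and combine with the current one.

Call:
arm_command --pt "-0.08 0 0" --pt "-0.08 0 0" --pt "-0.08 0 0" --pt "-0.08 0 0" --pt "-0.08 0 0" --pt "-0.08 0 0" --roll '[0,0,0,0,0,0]' --jaw '[0,0,0,0,0,0]'

```text
time: 6.17
position: [0.5253, -0.156, 0.217]
ee_rot: [-0.0, 0.229, 0.973, 0.0]
force: [0.1, 0.1, -1.3]
grip_width: 0.025
gripper_force: 29.9
```

```bash
python3 - <<'E'
from h import *
b=snap('wrist','w4');a=load('w3');print(b['obs']['position'],b['obs']['ee_rot'])
cr=lambda f:cv2.resize(f['pixels'][170:270,270:370,::-1],(400,400),interpolation=cv2.INTER_CUBIC)
cv2.imwrite('pics/c6.png',np.hstack([cr(a),cr(b)]))
E
```

```text
[ 0.52539144 -0.15606732  0.21699983] [-1.64989050e-04  2.28735391e-01  9.73488618e-01  6.82003785e-05]
```

View pics/c6.png

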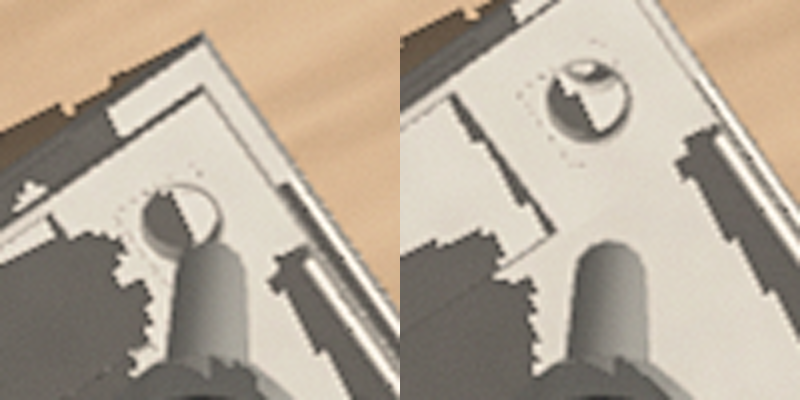

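```bash
python3 - <<'E'
from h import *
from scipy.spatial.transform import Rotation as R
for t,e in (('w3',(315.4,225.7)),('w4',(317,195.3))):
    f=load(t);o=f['obs'];q=o['ee_rot'];M=R.from_quat([q[1],q[2],q[3],q[0]]).as_matrix();p=o['position']
    E=atz(f,e,.08);F=atz(f,(322.5,237.3),.117)
    print(t,'eye',E,'foot',F,'| eye in tool',M.T@(E-p)*1e3,'foot',M.T@(F-p)*1e3,'diff units',(M.T@(E-F))/.3)
E
```

```text
w3 eye [ 0.50486606 -0.14903812  0.08      ] foot [ 0.50446632 -0.14298751  0.117     ] | eye in tool [ -2.60347482  -4.03329155 136.79494556] foot [ 0.46139235  1.22164531 99.79816324] diff units [-0.01021622 -0.01751646  0.12332261]
w4 eye [ 0.5049424  -0.14917636  0.08      ] foot [ 0.52552937 -0.15499634  0.117     ] | eye in tool [ 21.32980437  -2.94479326 137.00719147] foot [  0.31821003   1.01460022 100.0000109 ] diff units [ 0.07003865 -0.01319798  0.12335727]
```

Call:
arm_command --pt "0.07 -0.0135 0" --pt "0.07 -0.0135 0" --pt "0.07 -0.0135 0" --pt "0.07 -0.0135 0.04" --pt "0.07 -0.0135 0.08" --pt "0.07 -0.0135 0.11" --pt "0.07 -0.0135 0.13" --pt "0.07 -0.0135 0.15" --roll '[0,0,0,0,0,0,0,0]' --jaw '[0,0,0,0,0,0,0,0]'

```text
time: 6.88
position: [0.5055, -0.1507, 0.1715]
ee_rot: [0.0, 0.229, 0.973, -0.0]
force: [-0.3, -0.9, -1.7]
grip_width: 0.0251
gripper_force: 29.9
```

```bash
python3 - <<'E'
from h import *
f=snap('wrist','w5');o=get_obs();print(o['position'],o['force'],o['torque'],o['grip_width'],o['ee_rot'])
E
```

```text
[ 0.50486285 -0.15051468  0.17059438] [-0.60339708  0.23566017 -1.74992269] [ 0.05141049  0.06239931 -0.02104364] 0.025373283147544844 [-7.12218644e-04  2.28780124e-01  9.73477859e-01 -8.02911755e-05]
```

Call:
arm_command --pt "0 0 0.03" --pt "0 0 0.06" --pt "0 0 0.09" --pt "0 0 0.11" --pt "0 0 0.13" --pt "0 0 0.145" --pt "0 0 0.155" --pt "0 0 0.155" --roll '[0,0,0,0,0,0,0,0]' --jaw '[0,0,0,0,0,0,0,0]'

```text
time: 7.6
position: [0.5049, -0.1506, 0.1249]
ee_rot: [-0.0, 0.229, 0.973, -0.0]
force: [-0.2, 0.1, -1.3]
grip_width: 0.0251
gripper_force: 29.9
```

Call:
arm_command --pt "0 0 0.01" --pt "0 0 0.02" --pt "0 0 0.03" --pt "0 0 0.035" --pt "0 0 0.035" --roll '[0,0,0,0,0]' --jaw '[0,0,0,0,0]'

```text
time: 8.02
position: [0.505, -0.1506, 0.1147]
ee_rot: [-0.0, 0.229, 0.973, -0.0]
force: [-0.4, -0.2, -1.9]
grip_width: 0.0254
gripper_force: 29.9
```

Call:
arm_command --pt "0 0 0.005" --pt "0 0 0.01" --pt "0 0 0.014" --pt "0 0 0.017" --pt "0 0 0.02" --pt "0 0 0.02" --roll '[0,0,0,0,0,0]' --jaw '[0,0,0,0,0,0]'

```text
time: 8.52
position: [0.5051, -0.1506, 0.1088]
ee_rot: [-0.0, 0.229, 0.973, 0.0]
force: [0.1, 0.2, -0.8]
grip_width: 0.0251
gripper_force: 29.9
```

Call:
arm_command --pt "0 0 0.004" --pt "0 0 0.008" --pt "0 0 0.01" --pt "0 0 0.01" --roll '[0,0,0,0]' --jaw '[0,0,0,0]'

```text
time: 8.85
position: [0.5055, -0.1507, 0.1075]
ee_rot: [0.0, 0.229, 0.973, 0.0]
force: [-5.0, 2.3, 18.0]
grip_width: 0.0253
gripper_force: 29.9
```

Call:
arm_command --pt "0 0 -0.004" --pt "0 0 -0.004" --pt "0 0 -0.004" --pt "0 0 -0.004" --pt "0 0 -0.004" --pt "0 0 -0.004" --pt "0 0 -0.004" --pt "0 0 -0.004" --roll '[0,0,0,0,0,0,0,0]' --jaw '[0,0,0.6,0.6,0.6,0.6,0.6,0.6]'

```text
time: 9.52
position: [0.5007, -0.1599, 0.107]
ee_rot: [-0.002, 0.233, 0.972, -0.005]
force: [-11.8, -21.6, 6.3]
grip_width: 0.0525
gripper_force: 11.1
```

Call:
arm_command --pt "0 0 -0.05" --pt "0 0 -0.12" --pt "0 0 -0.22" --pt "0 0 -0.33" --pt "0 0 -0.4" --pt "0 0 -0.4" --pt "0 0 -0.4" --pt "0 0 -0.4" --roll '[0,0,0,0,0,0,0,0]' --jaw '[0.6,0.6,0.6,0.6,0.6,0.6,0.6,0.6]'

```text
time: 10.18
position: [0.5047, -0.1503, 0.2263]
ee_rot: [-0.001, 0.229, 0.973, 0.0]
force: [-0.1, 0.1, 0.7]
grip_width: 0.0528
gripper_force: 0.0
```

```bash
python3 - <<'E'
from h import *
f=snap('wrist','w6');snap('scene','s6');snap('side','d6');o=get_obs();print(o['position'],o['ee_rot'],o['grip_width'],o['q'])
for z in (.116,.129,.138): print(proj(f,(.505,-.1506,z)))
# cap: black blob in start images
for n in('scene0','side0'):
    g=load(n);x,y=(342,297) if n[1]=='c' else (358,273)
    m=(g['pixels'][y-15:y+16,x-15:x+16].max(2)<45).astype(np.uint8)
    k,l,st,c=cv2.connectedComponentsWithStats(m);i=l[15,15];print(n,st[i]+[x-15,y-15,0,0,0],c[i]+[x-15,y-15])
E
```

```text
[ 0.50443086 -0.15036309  0.22584964] [-1.24864262e-03  2.28794162e-01  9.73474019e-01 -8.04565024e-05] 0.05313686141655267 [ 0.03122938  0.37512763  0.21576962  1.90655689 -0.10234278  0.87292665
  1.40762424]
[320.87212225 233.54285159]
[320.91486884 239.59330867]
[320.94721299 244.17202906]
scene0 [335 288  14  18 221] [341.52036199 296.75113122]
side0 [352 266  11  15 149] [357.11409396 273.14765101]
```

Call:
arm_command --pt "0.05 0.06 0" --pt "0.12 0.13 0" --pt "0.2 0.22 0" --pt "0.3 0.32 0" --pt "0.38 0.4 0" --pt "0.445 0.467 0" --pt "0.445 0.467 0" --pt "0.445 0.467 0" --roll '[0,0,0,0,0,0,0,0]' --jaw '[0.7,0.7,0.7,0.7,0.7,0.7,0.7,0.7]'

```text
time: 11.0
position: [0.4474, 0.0355, 0.2266]
ee_rot: [-0.001, 0.227, 0.974, -0.0]
force: [0.1, -1.1, -0.5]
grip_width: 0.0614
gripper_force: 0.0
```

Call:
arm_command --pt "0 0 0" --pt "0 0 0" --pt "0 0 0" --roll '[0,0,0]' --jaw '[0.7,0.7,0.7]'

```text
time: 11.25
position: [0.4484, 0.0329, 0.227]
ee_rot: [-0.0, 0.23, 0.973, -0.0]
force: [0.5, -1.3, -0.1]
grip_width: 0.0614
gripper_force: 0.0
```

```bash
python3 - <<'E'
from h import *
f=snap('wrist','w7');print(f['obs']['position'])
s,d=load('scene0'),load('side0');print(tri((s,(341.5,296.75)),(d,(357.3,273.2))))
for z in (0,.032): print(proj(f,(.4474,.0345,z)))
a=load('w6')['pixels'][180:280,260:360,::-1];b=f['pixels'][160:260,260:360,::-1];s6=load('s6')['pixels'][155:275,335:415,::-1];d6=load('d6')['pixels'][150:250,290:370,::-1]
z=lambda i,w,h:cv2.resize(i,(w,h),interpolation=cv2.INTER_CUBIC)
cv2.imwrite('pics/c7.png',np.vstack([np.hstack([z(a,400,400),z(b,400,400)]),np.hstack([z(s6,133,200),z(d6,160,200),np.zeros((200,507,3),np.uint8)])]))
E
```

```text
[0.44835557 0.03308287 0.22702801]
(array([0.44853382, 0.0336968 , 0.01537858]), [np.float64(0.0007947033961563081), np.float64(0.0007947033961563269)])
[321.74822487 195.81353815]
[321.89454893 202.99981617]
```

View pics/c7.png

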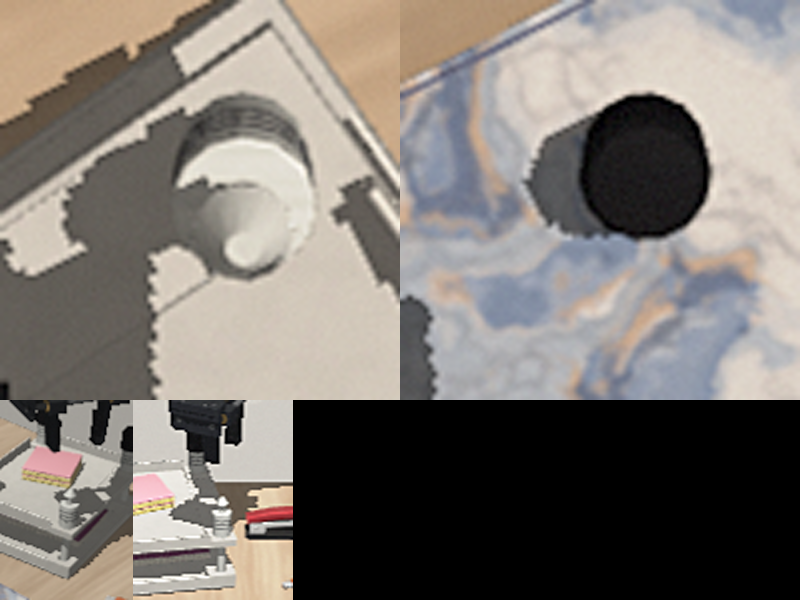

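Post stands upright at home (stud tip wrist (320,242), about 1 mm tool +x of the pose I released at); the cap is centred at (321,203), matching prediction within 0.7 mm. Descending on the cap.

Call:
arm_command --pt "0 0 0.12" --pt "0 0 0.24" --pt "0 0 0.36" --pt "0 0 0.47" --pt "0 0 0.56" --pt "0 0 0.63" --pt "0 0 0.667" --pt "0 0 0.667" --roll '[0,0,0,0,0,0,0,0]' --jaw '[0.7,0.7,0.7,0.7,0.7,0.7,0.7,0.7]'

```text
time: 11.97
position: [0.447, 0.0335, 0.0253]
ee_rot: [-0.002, 0.229, 0.973, -0.001]
force: [-0.5, -0.2, -0.5]
grip_width: 0.0616
gripper_force: 0.0
```

Call:
arm_command --pt "0 0 0" --pt "0 0 0" --pt "0 0 0" --pt "0 0 0" --pt "0 0 0" --pt "0 0 0" --pt "0 0 0" --pt "0 0 0" --roll '[0,0,0,0,0,0,0,0]' --jaw '[0,0,0,0,0,0,0,0]'

```text
time: 12.63
position: [0.4488, 0.0344, 0.028]
ee_rot: [0.001, 0.229, 0.973, 0.0]
force: [-1.1, 0.6, 8.6]
grip_width: 0.0316
gripper_force: 30.0
```

Call:
arm_command --pt "0 0 0" --pt "0 0 -0.05" --pt "0 0 -0.15" --pt "0 0 -0.27" --pt "0 0 -0.4" --pt "0 0 -0.53" --pt "0 0 -0.6" --pt "0 0 -0.6" --roll '[0,0,0,0,0,0,0,0]' --jaw '[0,0,0,0,0,0,0,0]'

```text
time: 13.3
position: [0.4508, 0.0346, 0.2118]
ee_rot: [0.004, 0.229, 0.973, 0.002]
force: [0.2, 0.4, -0.1]
grip_width: 0.0316
gripper_force: 30.0
```

Call:
arm_command --pt "0 0 0" --pt "0 0 0" --pt "0 0 0" --roll '[0,0,0]' --jaw '[0,0,0]'

```text
time: 13.55
position: [0.447, 0.0342, 0.2058]
ee_rot: [-0.001, 0.229, 0.973, -0.001]
force: [0.5, 0.4, -1.1]
grip_width: 0.0318
gripper_force: 30.0
```

```bash
python3 - <<'E'
from h import *
from scipy.spatial.transform import Rotation as R
f=snap('wrist','w8');o=f['obs'];p=o['position'];print(p,o['force'],o['grip_width'])
g=load('w6');F=atz(g,(320.5,231.8),.116);T=atz(g,(320,242.5),.138);print('stud',F,T)
q=o['ee_rot'];M=R.from_quat([q[1],q[2],q[3],q[0]]).as_matrix()
for X in (F,T):print((M.T@(X-p))/.3)
E
```

```text
[0.44705274 0.03412964 0.20570721] [-0.25950143  0.09935976 -0.91106987] 0.031761740146615404
stud [ 0.50373027 -0.15026144  0.116     ] [ 0.50370699 -0.15063765  0.138     ]
[-0.44361    -0.46558314  0.29887976]
[-0.4439272  -0.46688133  0.22554784]
```

Call:
arm_command --pt "-0.05 -0.06 0" --pt "-0.12 -0.13 0" --pt "-0.2 -0.21 0" --pt "-0.28 -0.3 0" --pt "-0.36 -0.38 0" --pt "-0.41 -0.43 0" --pt "-0.446 -0.466 0" --pt "-0.446 -0.466 0" --roll '[0,0,0,0,0,0,0,0]' --jaw '[0,0,0,0,0,0,0,0]'

```text
time: 14.27
position: [0.5054, -0.1542, 0.2059]
ee_rot: [-0.001, 0.231, 0.973, -0.001]
force: [-1.1, -0.5, 0.1]
grip_width: 0.0313
gripper_force: 30.0
```

Call:
arm_command --pt "0 0 0" --pt "0 0 0" --pt "0 0 0" --pt "0 0 0" --roll '[0,0,0,0]' --jaw '[0,0,0,0]'

```text
time: 14.6
position: [0.5054, -0.1491, 0.2069]
ee_rot: [-0.0, 0.228, 0.974, 0.0]
force: [-0.5, -0.3, -0.8]
grip_width: 0.0319
gripper_force: 30.0
```

```bash
python3 - <<'E'
from h import *
o=get_obs();print(o['position'],o['ee_rot'],o['q'])
E
```

```text
[ 0.5053873  -0.14910271  0.2068964 ] [-3.47470595e-04  2.27912074e-01  9.73681624e-01  2.45464050e-04] [ 0.0307794   0.40214472  0.2145879   1.92194759 -0.11388293  0.82972435
  1.41676042]
```

Call:
arm_command --pt "0 0 0.02" --pt "0 0 0.05" --pt "0 0 0.08" --pt "0 0 0.11" --pt "0 0 0.13" --pt "0 0 0.145" --pt "0 0 0.155" --pt "0 0 0.155" --roll '[0,0,0,0,0,0,0,0]' --jaw '[0,0,0,0,0,0,0,0]'

```text
time: 15.27
position: [0.5052, -0.1505, 0.1599]
ee_rot: [-0.001, 0.229, 0.973, -0.0]
force: [0.9, -0.4, -1.1]
grip_width: 0.0322
gripper_force: 30.0
```

Call:
arm_command --pt "0 0 0.005" --pt "0 0 0.01" --pt "0 0 0.015" --pt "0 0 0.015" --pt "0 0 0.015" --roll '[0,0,0,0,0]' --jaw '[0,0,0,0,0]'

```text
time: 15.68
position: [0.5057, -0.1505, 0.1562]
ee_rot: [0.0, 0.229, 0.973, 0.0]
force: [-0.9, -0.5, -0.3]
grip_width: 0.0318
gripper_force: 30.0
```

Call:
arm_command --pt "0 0 0.004" --pt "0 0 0.008" --pt "0 0 0.012" --pt "0 0 0.012" --pt "0 0 0.012" --roll '[0,0,0,0,0]' --jaw '[0,0,0,0,0]'

```text
time: 16.1
position: [0.5054, -0.1504, 0.1524]
ee_rot: [-0.0, 0.229, 0.973, 0.0]
force: [-0.9, 1.4, 2.2]
grip_width: 0.0317
gripper_force: 30.0
```

Call:
arm_command --pt "0 0 0.004" --pt "0 0 0.008" --pt "0 0 0.012" --pt "0 0 0.012" --pt "0 0 0.012" --roll '[0,0,0,0,0]' --jaw '[0,0,0,0,0]'

```text
time: 16.52
position: [0.5057, -0.1505, 0.149]
ee_rot: [0.0, 0.229, 0.973, 0.0]
force: [-1.5, 0.5, 3.0]
grip_width: 0.0322
gripper_force: 30.0
```

Call:
arm_command --pt "0 0 0.004" --pt "0 0 0.008" --pt "0 0 0.012" --pt "0 0 0.012" --pt "0 0 0.012" --roll '[0,0,0,0,0]' --jaw '[0,0,0,0,0]'

```text
time: 16.93
position: [0.5053, -0.1505, 0.1449]
ee_rot: [-0.0, 0.229, 0.973, -0.0]
force: [-1.0, 0.0, -0.7]
grip_width: 0.0318
gripper_force: 30.0
```

Call:
arm_command --pt "0 0 0.004" --pt "0 0 0.008" --pt "0 0 0.012" --pt "0 0 0.012" --pt "0 0 0.012" --roll '[0,0,0,0,0]' --jaw '[0,0,0,0,0]'

```text
time: 17.35
position: [0.5057, -0.1505, 0.1417]
ee_rot: [0.0, 0.229, 0.973, -0.0]
force: [-0.0, 0.2, -1.0]
grip_width: 0.0314
gripper_force: 30.0
```

Call:
arm_command --pt "0 0 0.004" --pt "0 0 0.008" --pt "0 0 0.01" --pt "0 0 0.01" --pt "0 0 0.01" --roll '[0,0,0,0,0]' --jaw '[0,0,0,0,0]'

```text
time: 17.77
position: [0.5068, -0.151, 0.1414]
ee_rot: [0.001, 0.229, 0.973, 0.0]
force: [-6.4, 2.8, 25.7]
grip_width: 0.0322
gripper_force: 30.0
```

Call:
arm_command --pt "0 0 -0.001" --pt "0 0 -0.001" --pt "0 0 -0.001" --pt "0 0 -0.001" --pt "0 0 -0.001" --pt "0 0 -0.001" --pt "0 0 -0.001" --pt "0 0 -0.001" --roll '[0,0,0,0,0,0,0,0]' --jaw '[0,0,0,0,0,0,0,0]'

```text
time: 18.43
position: [0.5067, -0.151, 0.1415]
ee_rot: [0.001, 0.229, 0.973, 0.0]
force: [-5.5, 1.8, 24.0]
grip_width: 0.0317
gripper_force: 30.0
```

Call:
arm_command --pt "0 0 0" --pt "0 0 0" --pt "0 0 0" --pt "0 0 0" --pt "0 0 0" --pt "0 0 0" --pt "0 0 0" --pt "0 0 0" --roll '[0,0,0,0,0,0,0,0]' --jaw '[0,0,0,0,0,0,0,0]'

```text
time: 19.1
position: [0.5067, -0.151, 0.1414]
ee_rot: [0.001, 0.229, 0.973, 0.0]
force: [-6.1, 2.0, 23.9]
grip_width: 0.032
gripper_force: 30.0
```

```bash
python3 - <<'E'
from h import *
s=snap('scene','s9');d=snap('side','d9');o=get_obs();print(o['position'],o['force'],o['ee_rot'],o['time'])
# cap visible at predicted places? count dark pixels vs. bystander change
for n,a,b in (('scene',load('s6'),s),('side',load('d6'),d)):
    print(n,proj(b,(.5037,-.1505,.132)),proj(b,(.5037,-.1505,.098)))
s0=load('scene0')
for nm,(x,y,w,h) in dict(usb=(395,268,30,20),stapler=(412,225,60,45),pen=(325,312,50,48),tape=(268,245,50,48)).items():
    print(nm,np.abs(s0['pixels'][y:y+h,x:x+w].astype(int)-s['pixels'][y:y+h,x:x+w]).mean())
E
```

```text
[ 0.5066748  -0.15095863  0.14146752] [-7.14304919  1.42382667 23.3279292 ] [1.25951739e-03 2.29037791e-01 9.73416689e-01 2.32091137e-04] 19.2
scene [377.33121536 210.17283929] [376.18504342 222.614637  ]
side [334.13211037 199.34514533] [333.94440582 210.11106725]
usb 7.937222222222222
stapler 17.448765432098764
pen 7.644861111111111
tape 8.123333333333333
```

```bash
python3 -c "
from bench import *
print(job_done())"
```

```text
the job is handed in; nothing more can be done
None
```

The post is in the open corner, the cap went past its click onto a solid stop, and I handed the job in at about 19 s with the gripper still pressing it down at about 24 N. No verdict came back. The desk items were only checked by a rough image comparison, which showed small differences I put down to shadow, and the fingers pushed sideways against something at about 25 N when I opened them after placing the post.

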